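# Clamp a copper blank in the bench thickness gauge with the ratchet

## Robot

A 7-joint arm with a two-finger parallel gripper is mounted at the origin on the work surface. World frame = base frame: x ahead of the robot, y to its left, z up, the work surface at z = 0. Lengths are in m, angles in rad, forces in N, time in s.
With the tool pointing down it reaches from about 0.425 to 0.925 m from the base axis. Payload 6.8 kg.
Tool frame: the origin (TCP) lies between the finger pads, 19 mm behind the fingertips; this is the grasp point; z points along the fingers, y is the line along which they close (so a half turn about z gives the same grasp; the last joint's range is limited). The gripper opens to 85 mm and grips with 20 to 120 N. Pads are 22 mm wide; open, the fingers measure 114 mm over their backs; the gripper's body (76 mm by 85 mm) begins 54 mm behind the grasp point. The pads swing forward as they close: fully open they stand 13 mm farther back than shut.
Start: joints at [1.144, 0.477, 0.022, 1.555, -0.011, 1.109, -0.083], TCP at [0.212, -0.641, 0.25] pointing down, gripper open.
Joint ranges: [-2.96, 2.96], [-0.34, 2.1], [-1.41, 1.46], [0.24, 2.44], [-1.37, 4.51], [0.17, 1.92], [-2.96, 2.96]. Speed limits (rad/s): [2.39, 2.39, 3.14, 3.14, 3.14, 3.14, 3.14].

## Interface

Orientations are given as a unit quaternion [w, x, y, z].
In Python, from station import bot gives the robot as it stands. The module is installed in compiled form; this text tells all that it offers.
- The arm moves only by the shell command python3 -m jog 'ROWS' [OPENING] [FORCE]. ROWS is JSON, a list of rows, each a list of 4 numbers: the shift along the tool's x, y, z in cm, then the turn about the tool's z in rad. In form: [[x, y, z, spin], ...]. A call has 1 to 20 rows; each row is the pose to reach, as a shift and turn from the pose commanded when the call began, along the tool's axes at that moment; what a row does not reach only later rows make up. A row lasts 1/12 s, in which the tool goes at most 41.7 mm and 7.16 degrees, less where a joint would pass 70% of its speed; a pose out of reach is approached as far as the arm can. A call with a gripper value outside its range is refused whole. OPENING is the closure, from -1 (fully open) to 1 (shut), set as the call begins (- or left out, the last holds). The fingers move at their own pace and stop on an object; FORCE is the grip in N (left out, the last holds). Time passes only in rows, so rows that repeat a pose let the fingers close. It gives the time, the measured TCP pose, the force, the opening and the grip force at its end, in the units of the state.
- bot.get_obs(): the state, without advancing time (a new reading comes with each control period).
- bot.read_camera(name): name is "scene" or "top"; returns a dict with "pixels" (420x560x3 uint8, red, green, blue), "depth" (420x560 float32, m along the optical axis (not along the pixel's ray), 0 where there is no reading), "fovy" (degrees; the focal length in pixels is half the picture's height over the tangent of half this angle, whatever the lens; pixels are square), "cx", "cy" (the principal point, pixels), "pose" (4x4, takes a point from camera to world coordinates). Camera axes: x right, y down, z forward; pixel columns grow to the right and rows downward; lengths in m; the calibration is good to about 2 mm. A picture is of the moment at which its call begins.
- bot.hand_in(): hands the job in; it is judged then, once.
The state is a dict: "t": time; "q": joint angles; "joint_vel": joint speeds; "joint_torque": joint torques, N m; "eef_pos": TCP position; "tool_rot": TCP orientation; "contact_force": force on the tool from outside, world axes, zero at the start; "torque": the same for the moment, N m; "gripper_width": opening from 0.0 (shut) to 1.0 (fully open); "grasp_force": force on a finger pad.
Only numpy, scipy, OpenCV 4.12 (cv2) and the standard library are available. Lean on these libraries where they do the work, as an engineer would, in place of code of your own. Each camera call takes 0.05 s, during which the arm holds its last target. There are 200 camera calls.

## Task

Take the plain straight copper bar off the wooden board, lay it flat and straight on the bed of the bench thickness gauge and slide it gently under the spindle until its end is against the stop. Then turn the small ratchet knob on top clockwise until the spindle bears on the bar and the ratchet slips; let it slip about a quarter of a turn (never half a turn), and leave the bar lightly clamped. Do not force the spindle or the stop, and leave the other blank, the small dish, the hammer and the wrench where they are.

Things in the scene. Friction and masses are not known exactly. Their poses are not given: they have to be found in the camera images.
- gauge: bench thickness gauge, fixed: flat steel bed (x -140 to +75 mm, 80 mm wide), its top 30 mm above the table; a green C-frame stands on it at x +40 to +75 mm, its arm (40 mm wide, x -20 to +75 mm, 72 to 105 mm high) carries the spindle. Origin on the table below the vertical spindle axis; z up, +x from the open bed to the frame: the bar goes in along +x
- stop_face (a point): centre of the stop's upright face (it faces the gauge's -x), 20 mm beyond the spindle axis along the gauge's +x, 4 mm above the bed. A 150 mm bar that is home has its centre 55 mm from the spindle axis, on the -x side
- stop: the stop block, 20 x 40 mm and 12 mm tall, steel, fixed on the bed; origin at the centre of its underside, 30 mm beyond the spindle axis. More than 25 N on it from the bar is forcing it
- spindle: vertical steel spindle, 10 mm diameter; origin at the centre of its flat lower tip, which starts 3 to 7 mm above the top of a bar lying on the bed. Goes down 3 mm per radian (19 mm per turn) as the thimble turns clockwise seen from above; thimble and knob ride with it. Bears on the bar with about 15 N when the ratchet slips; above 30 N it is forced
- thimble: plain thimble, 34 mm diameter, 30 mm tall, origin at its underside, 75 mm above the spindle tip; the ratchet knob sits on it. Its screw is steep: it takes about 0.035 N m to run, and a push or pull of about 12 N along it turns it too. Turning the thimble itself, or pressing down on it or on the knob, bypasses the ratchet and forces the spindle
- knob_grip (a point): on the ratchet knob's axis, 10 mm below its top, 132 mm above the spindle tip: the TCP height for gripping it from above. The knob is a round knurled cylinder, 24 mm diameter, 32 mm tall, 5 mm above the thimble on a neck; grip it at any yaw. It goes down as it turns the thimble, so follow it: held up it slips too early (at 0.08 N m), pushed down it forces the spindle
- ratchet (a joint): angle (rad) by which the ratchet knob has slipped clockwise relative to the thimble: 0 at the start, unchanged while the knob drives the thimble, grows when it slips (at about 0.08 N m); a quarter turn is 1.57
- bar: the bar to be clamped: plain straight copper bar 150 x 20 x 8 mm, 0.21 kg, lying flat; x along its length (either end may go in first), z up, origin at the centre of its underside
- board: wooden board 200 x 200 x 12 mm, fixed, on which the two blanks lie side by side; origin at the centre of its underside
- eye_bar: other copper blank on the board, 20 mm wide and 8 mm thick, with a 40 mm round eye at one end (+x); not to be used
- dish: small copper dish, 64 mm across, 30 mm tall, base centre
- hammer: hammer lying on the table
- wrench: wrench lying on the table
Not all that is in view belongs to the job. Leave any blue look-alike of the gauge alone. What is shaped like the bar but grey is not meant.

How it is judged:
On the way, in this order (a step that is already met when the one before it is completed fails the run):
1. the bar lies flat on the gauge's bed, home against the stop under the spindle, before the spindle presses on it (x of bar in the frame of gauge above -0.057 m and y of bar in the frame of gauge between -0.006 and 0.006 m and z of bar in the frame of gauge between 0.027 and 0.033 m and angle between the x axis of bar and the x axis of gauge, either way round below 0.1 rad and angle between bar's own z axis and vertical below 0.06 rad and contact force between spindle and bar below 1 N), for 0.1 s.
2. the spindle bears on the bar and the ratchet has slipped at least 0.4 rad (value of joint ratchet above 0.4 rad and contact force between spindle and bar above 5 N), for 0.1 s.
At the end, for the whole second after the job is handed in: The bar lies flat on the bed (tilt under 0.06 rad), along the gauge within 0.1 rad, within 6 mm of the spindle axis sideways and within 2 mm of the stop, at rest; the spindle bears on it with more than 3 N; the ratchet has slipped between 0.4 and 3.0 rad (x of bar in the frame of gauge above -0.057 m and y of bar in the frame of gauge between -0.006 and 0.006 m and z of bar in the frame of gauge between 0.027 and 0.033 m and angle between the x axis of bar and the x axis of gauge, either way round below 0.1 rad and angle between bar's own z axis and vertical below 0.06 rad and contact force between spindle and bar above 3 N and value of joint ratchet between 0.4 and 3 rad and linear speed of bar below 0.01 m/s); the robot touches nothing.
It fails at once if the spindle forced: more than 30 N on the bar (contact force between spindle and bar above 30 N).
It fails at once if the stop forced: more than 25 N from the bar (contact force between stop and bar above 25 N).
It fails at once if the ratchet slipped half a turn or more (value of joint ratchet above 3 rad).
It fails at once if another thing moved by more than 30 mm (distance of any of eye_bar, dish, hammer, wrench from where it was at the start of the episode above 0.03 m).
It also fails if it takes over 69 s, if anything falls off the work surface, if the arm or the gripper's body presses on something with over 40 N, if the wrist force passes 120 N, or if a joint passes its speed limit or range.

## Working session

There is one attempt and no reset: what is moved stays moved. The work goes in short steps, Python scripts to look and compute and a shell command to move; the robot and the scene stay as the last step left them, time stands still between calls to the robot, and variables do not carry over. Pictures are saved under pics/ and viewed, at most 10 in all, crops included, and the job is handed in when it is done.

```bash
mkdir -p pics; cat > h.py <<'E'
import numpy as np,cv2
from station import bot
def cam(n):
    c=bot.read_camera(n);h,w=c["depth"].shape
    f=h/2/np.tan(np.radians(c["fovy"])/2)
    v,u=np.mgrid[:h,:w];d=c["depth"].astype(float)
    P=np.stack([(u-c["cx"])/f*d,(v-c["cy"])/f*d,d],-1)
    T=np.array(c["pose"]);W=P@T[:3,:3].T+T[:3,3];W[d==0]=np.nan
    return c["pixels"],W,c
E
python3 - <<'E'
from h import *
for n in("scene","top"):
    p,W,c=cam(n);cv2.imwrite(f"pics/{n}0.png",p[:,:,::-1]);np.savez(f"{n}0.npz",p=p,W=W)
    print(n,np.round(c["pose"],3).tolist(),c["fovy"],c["cx"],c["cy"])
print(bot.get_obs())
E
```

```text
scene [[0.185, 0.59, -0.786, 1.276], [0.983, -0.121, 0.14, -0.16], [-0.012, -0.798, -0.602, 0.748], [0.0, 0.0, 0.0, 1.0]] 56.72488131417152 284.3821941800085 213.05958795657833
top [[0.018, -0.983, 0.183, 0.264], [-1.0, -0.022, -0.022, 0.0], [0.026, -0.183, -0.983, 1.152], [0.0, 0.0, 0.0, 1.0]] 56.891572418419365 272.8008511578746 209.45894059951158
{'t': 0.1, 'q': array([ 1.14389248,  0.47771736,  0.02237905,  1.5563088 , -0.011515  ,
        1.10930583, -0.08308446]), 'joint_vel': array([ 0.00227449, -0.0011201 , -0.00129729, -0.00294836, -0.00095687,
       -0.00010619, -0.0003799 ]), 'joint_torque': array([ 4.87811878e-03, -5.97759068e+01,  1.61388528e+00, -2.81955171e+01,
        1.28730552e-02,  5.03711693e-03, -3.11582892e-05]), 'eef_pos': array([ 0.21139065, -0.64053671,  0.24914216]), 'tool_rot': array([-7.83446859e-04,  9.87322309e-01,  1.58726207e-01, -1.86609173e-04]), 'contact_force': array([-0.03662443, -0.95380236, -0.15816028]), 'torque': array([ 0.03206624, -0.07865124, -0.02450908]), 'grasp_force': 0.0, 'gripper_width': 0.9965174617256207}
```

View pics/scene0.png

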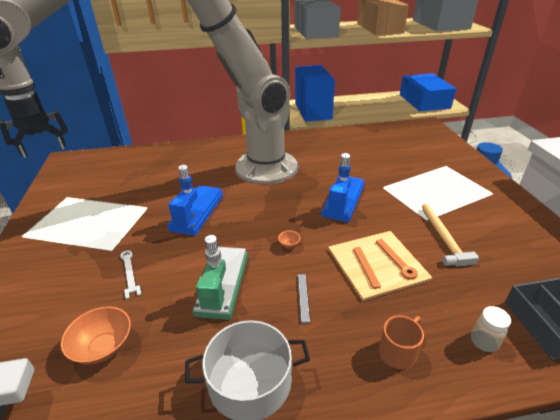

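View pics/top0.png

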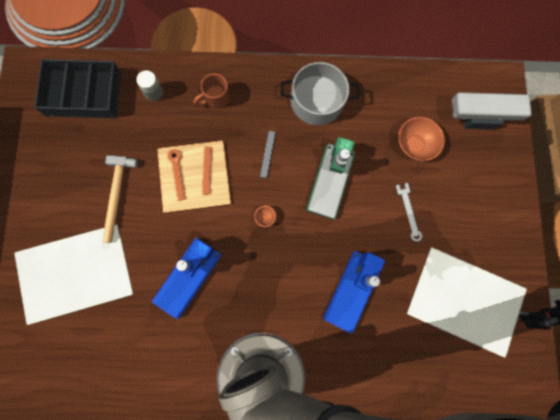

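The candidates on the board are the plain bar at top (208,171) / scene (367,267) and the eyed blank at top (178,175) / scene (397,258). There is also a grey bar at top (268,154). The plain copper one without an eye fits. The gauge is the green one at top (332,178), and the two blue ones are decoys. Next I'll measure and make one enlarged crop.

```bash
python3 - <<'E'
from h import *
R={"top":dict(bar=(195,225,140,200),g=(300,365,130,225)),"scene":dict(bar=(350,385,240,292),g=(190,252,230,320))}
for n in R:
    z=np.load(n+"0.npz");p=z["p"];W=z["W"];hsv=cv2.cvtColor(p,cv2.COLOR_RGB2HSV)
    u0,u1,v0,v1=R[n]["bar"];w=W[v0:v1,u0:u1];H=hsv[v0:v1,u0:u1].astype(int)
    print(n,"board z",np.nanmedian(W[150:205,162:170,2] if n=="top" else W[270:285,345:352,2]))
    m=(w[...,2]>.0155)&(w[...,2]<.03)&(H[...,1]>150)&(H[...,0]<14)
    k,l,s,_=cv2.connectedComponentsWithStats(m.astype(np.uint8));i=1+np.argmax(s[1:,4]);q=w[l==i]
    (c,sz,a)=cv2.minAreaRect((q[:,:2]*1000).astype(np.float32));print("bar",len(q),c,sz,a,np.median(q[:,2]),q.mean(0))
    u0,u1,v0,v1=R[n]["g"];w=W[v0:v1,u0:u1];H=hsv[v0:v1,u0:u1].astype(int)
    m=(abs(w[...,2]-.03)<.004)
    q=w[m];c,sz,a=cv2.minAreaRect((q[:,:2]*1000).astype(np.float32));print("bed",len(q),c,sz,a,np.median(q[:,2]))
    m=(abs(w[...,2]-.105)<.004)&(H[...,0]>40)&(H[...,0]<90)&(H[...,1]>80);q=w[m];print("arm",len(q),q.mean(0), cv2.minAreaRect((q[:,:2]*1000).astype(np.float32)))
    zt=np.nanmax(w[...,2]);q=w[w[...,2]>zt-.006];print("knob",zt,len(q),np.median(q,0),(q.max(0)+q.min(0))/2,np.ptp(q,axis=0))
z=np.load("top0.npz")["p"];a=cv2.resize(z[130:225,150:370],None,fx=3.6,fy=3.6,interpolation=cv2.INTER_CUBIC);cv2.imwrite("pics/crop.png",a[:,:,::-1])
E
```

```text
top board z 0.011758296253538969
bar 242 (592.5699462890625, 177.36570739746094) (146.01390075683594, 17.007429122924805) 0.6885924339294434 0.01942965031257493 [0.5916258  0.17697659 0.01958211]
bed 1337 (567.0750122070312, -196.66461181640625) (86.34883117675781, 216.24464416503906) 73.17932891845703 0.02968075384706026
arm 249 [ 0.63640202 -0.21505494  0.1046064 ] ((623.8359375, -213.19448852539062), (49.36241912841797, 94.05144500732422), 70.86239624023438)
knob 0.18608951940279772 69 [ 0.5972548  -0.20582747  0.18282373] [ 0.59790118 -0.20594648  0.183095  ] [0.02373697 0.02191465 0.00598905]
scene board z 0.009452546978578114
bar 298 (595.8519287109375, 176.7099609375) (148.3445587158203, 19.12120246887207) 0.7784890532493591 0.019550213170347275 [0.60025655 0.17614004 0.01954499]
bed 986 (568.8660888671875, -197.9872283935547) (83.33242797851562, 217.97035217285156) 73.94715881347656 0.029762058399622815
arm 480 [ 0.6412754  -0.21855904  0.10451773] ((628.7326049804688, -217.33201599121094), (49.31129455566406, 91.91629791259766), 75.73674011230469)
knob 0.1855212510917975 74 [ 0.60152629 -0.20827299  0.18329711] [ 0.6003582  -0.20751359  0.18257991] [0.02456726 0.02440892 0.00588269]
```

View pics/crop.png

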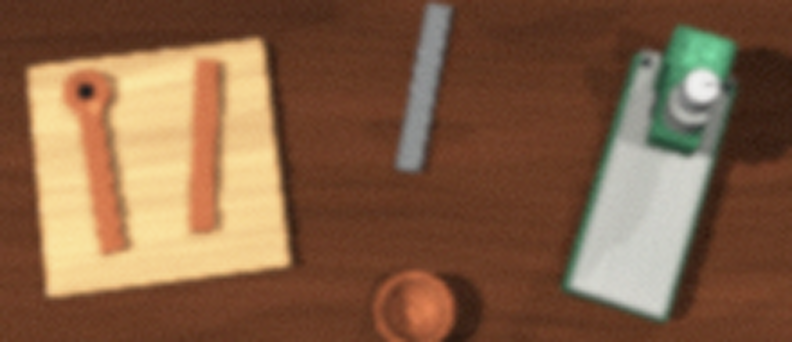

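The enlarged crop confirms it: the plain bar is at crop (206,147), the eyed blank is to its left at crop (100,165), and the green gauge is on the right with its knob at (702,87). The measured sizes and heights match the text. Now I'll move.

```bash
cat > go.py <<'E'
import sys,numpy as np
from scipy.spatial.transform import Rotation as Ro
from station import bot
# usage: go.py x y z yaw ... (m, rad): shift in tool axes (cm) and spin
o=bot.get_obs();w=o["tool_rot"];R=Ro.from_quat(np.r_[w[1:],w[0]]).as_matrix()
yaw=np.arctan2(R[1,0],R[0,0]);p=np.array(o["eef_pos"])
print("t",round(o["t"],2),"pos",p.round(4),"yaw",round(yaw,4),"tilt",R[:,2].round(4),"F",o["contact_force"].round(2),"M",o["torque"].round(3),"gw",round(o["gripper_width"],3),"gf",round(o["grasp_force"],1),"q",o["q"].round(2))
a=[float(v) for v in sys.argv[1:]]
for i in range(0,len(a),4):
    print((R.T@(np.array(a[i:i+3])-p)*100).round(2),round((yaw-a[i+3]+np.pi)%(2*np.pi)-np.pi,3))
E
python3 go.py .52 -.2 .25 0  .572 .177 .25 0 .572 .177 .1 0
```

```text
t 0.1 pos [ 0.2114 -0.6405  0.2491] yaw 0.3188 tilt [-6.0e-04  1.5e-03 -1.0e+00] F [-0.04 -0.95 -0.16] M [ 0.032 -0.079 -0.025] gw 0.997 gf 0.0 q [ 1.14  0.48  0.02  1.56 -0.01  1.11 -0.08]
[ 4.311e+01 -3.216e+01 -4.000e-02] 0.319
[ 5.987e+01 -6.633e+01  1.000e-02] 0.319
[ 59.87 -66.31  15.01] 0.319
```

```bash
python3 -m jog '[[43,-32,0,0.1],[43,-32,0,0.2],[43,-32,0,0.319],[43,-32,0,0.319],[43,-32,0,0.319],[43,-32,0,0.319],[43,-32,0,0.319],[43,-32,0,0.319],[43,-32,0,0.319],[43,-32,0,0.319],[43,-32,0,0.319],[43,-32,0,0.319],[43,-32,0,0.319],[59.9,-66.3,0,0.319],[59.9,-66.3,0,0.319],[59.9,-66.3,0,0.319],[59.9,-66.3,0,0.319],[59.9,-66.3,0,0.319],[59.9,-66.3,0,0.319],[59.9,-66.3,0,0.319]]' -1; python3 go.py .572 .177 .25 0 .572 .177 .1 0
```

```text
t: 1.77
eef_pos: [0.5597, 0.0883, 0.2498]
tool_rot: [0.0, 1.0, -0.0, -0.0]
contact_force: [1.0, -0.4, -0.4]
gripper_width: 0.999
grasp_force: 0.0
t 1.77 pos [0.5597 0.0883 0.2498] yaw -0.0004 tilt [-4.e-04 -3.e-04 -1.e+00] F [ 0.99 -0.41 -0.4 ] M [-0.017 -0.034 -0.027] gw 0.999 gf 0.0 q [-0.03  0.32 -0.29  1.8   0.1   1.04 -1.93]
[ 1.23 -8.87 -0.02] -0.0
[ 1.23 -8.87 14.98] -0.0
```

```bash
python3 -m jog '[[1.2,-8.9,0,0],[1.2,-8.9,0,0],[1.2,-8.9,4,0],[1.2,-8.9,8,0],[1.2,-8.9,12,0],[1.2,-8.9,15,0],[1.2,-8.9,18,0],[1.2,-8.9,18,0],[1.2,-8.9,18,0]]' -0.3; python3 go.py .572 .177 .033 0; python3 - <<'E'
from h import *
p,W,c=cam("scene");a=cv2.resize(p[200:310,310:450],None,fx=4,fy=4,interpolation=cv2.INTER_CUBIC);cv2.imwrite("pics/c1.png",a[:,:,::-1])
E
```

```text
t: 2.52
eef_pos: [0.5708, 0.1751, 0.0688]
tool_rot: [0.001, 1.0, -0.0, -0.002]
contact_force: [0.0, -0.2, 0.2]
gripper_width: 0.648
grasp_force: 0.0
t 2.52 pos [0.5708 0.1751 0.0688] yaw -0.0001 tilt [-0.0038 -0.0013 -1.    ] F [ 0.05 -0.19  0.15] M [ 0.027 -0.042  0.014] gw 0.648 gf 0.0 q [-0.2   0.59 -0.27  1.86  0.22  0.72 -2.16]
[ 0.13 -0.2   3.58] -0.0
```

View pics/c1.png

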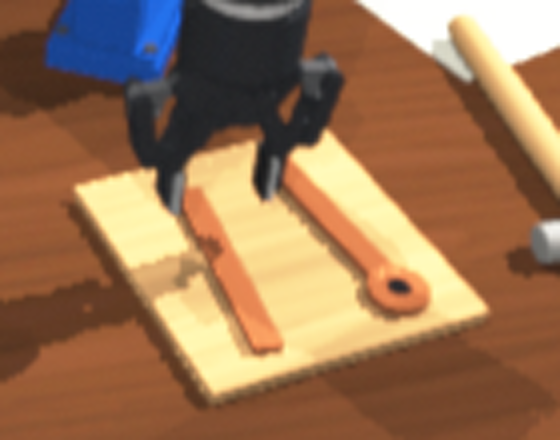

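The fingers straddle the plain bar (crop (230,265)) and are clear of the eyed blank. I'll lower and grip.

```bash
python3 -m jog '[[0.1,-0.2,1.5,0],[0.1,-0.2,3,0],[0.1,-0.2,3.5,0],[0.1,-0.2,3.5,0],[0.1,-0.2,3.5,0]]' && python3 go.py && python3 -m jog '[[0,0,0,0],[0,0,0,0],[0,0,0,0],[0,0,0,0],[0,0,0,0],[0,0,0,0],[0,0,0,0],[0,0,0,0]]' 1 60; python3 go.py
```

```text
t: 2.98
eef_pos: [0.574, 0.1778, 0.0366]
tool_rot: [-0.0, 1.0, -0.0, 0.001]
contact_force: [0.9, 0.7, 0.5]
gripper_width: 0.65
grasp_force: 0.0
t 2.98 pos [0.574  0.1778 0.0366] yaw -0.0004 tilt [ 2.e-03  7.e-04 -1.e+00] F [0.9  0.72 0.51] M [ 0.03   0.042 -0.033] gw 0.65 gf 0.0 q [-0.21  0.64 -0.25  1.87  0.24  0.66 -2.18]
t: 3.65
eef_pos: [0.5736, 0.1776, 0.0362]
tool_rot: [-0.0, 1.0, -0.0, 0.001]
contact_force: [-1.9, -1.3, 6.6]
gripper_width: 0.197
grasp_force: 58.5
t 3.65 pos [0.5736 0.1776 0.0362] yaw -0.0003 tilt [ 1.3e-03  2.0e-04 -1.0e+00] F [-1.85 -1.29  6.65] M [-0.207  0.378 -0.006] gw 0.197 gf 58.5 q [-0.21  0.64 -0.25  1.87  0.25  0.66 -2.18]
```

```bash
python3 -m jog '[[0,0,0,0],[0,0,0,0],[0,0,0,0],[0,0,0.3,0],[0,0,0.3,0],[0,0,0.3,0]]' -0.3 && python3 go.py && python3 -m jog '[[0,0,0,0],[0,0,0,0],[0,0,0,0],[0,0,0,0],[0,0,0,0],[0,0,0,0],[0,0,0,0],[0,0,0,0]]' 1 60; python3 go.py
```

```text
t: 4.15
eef_pos: [0.5728, 0.1774, 0.0316]
tool_rot: [0.0, 1.0, -0.0, -0.0]
contact_force: [0.0, 0.1, -0.4]
gripper_width: 0.65
grasp_force: 0.0
t 4.15 pos [0.5728 0.1774 0.0316] yaw -0.0002 tilt [-7.e-04 -3.e-04 -1.e+00] F [ 0.03  0.08 -0.35] M [0.039 0.052 0.024] gw 0.65 gf 0.0 q [-0.22  0.65 -0.25  1.87  0.25  0.65 -2.19]
t: 4.82
eef_pos: [0.5732, 0.1776, 0.0323]
tool_rot: [-0.0, 1.0, -0.0, 0.0]
contact_force: [-0.9, 0.9, 4.8]
gripper_width: 0.207
grasp_force: 59.2
t 4.82 pos [0.5732 0.1776 0.0323] yaw -0.0002 tilt [ 3.e-04  1.e-04 -1.e+00] F [-0.89  0.9   4.82] M [-0.003  0.285 -0.014] gw 0.207 gf 59.2 q [-0.22  0.65 -0.25  1.87  0.25  0.66 -2.19]
```

```bash
python3 go.py .444 -.160 .13 -.288; python3 -m jog '[[0,0,-2,0],[0,0,-5,0],[0,0,-8,0],[0,0,-10,0],[-4,6,-10,0.05],[-6,10,-10,0.1],[-8,14,-10,0.2],[-10,18,-10,0.288],[-11,22,-10,0.288],[-12,26,-10,0.288],[-12.9,30,-10,0.288],[-12.9,33.7,-10,0.288],[-12.9,33.7,-10,0.288],[-12.9,33.7,-10,0.288],[-12.9,33.7,-10,0.288],[-12.9,33.7,-10,0.288]]'; python3 go.py .444 -.160 .07 -.288
python3 - <<'E'
from h import *
for n,(u0,u1,v0,v1) in dict(top=(280,370,120,260),scene=(160,300,190,330)).items():
    p,W,c=cam(n);w=W[v0:v1,u0:u1];H=cv2.cvtColor(p,cv2.COLOR_RGB2HSV)[v0:v1,u0:u1].astype(int)
    m=(w[...,2]>.07)&(w[...,2]<.15)&(H[...,1]>130)&(H[...,0]<14);q=w[m]
    if len(q)>5:
        d=np.linalg.svd(q-q.mean(0),full_matrices=False)[2][0];print(n,len(q),q.mean(0),q.min(0),q.max(0),d)
    cv2.imwrite(f"pics/{n}2.png",cv2.resize(p[v0:v1,u0:u1],None,fx=4,fy=4)[:,:,::-1])
E
```

```text
t 4.82 pos [0.5732 0.1776 0.0323] yaw -0.0002 tilt [ 3.e-04  1.e-04 -1.e+00] F [-0.89  0.9   4.82] M [-0.003  0.285 -0.014] gw 0.207 gf 59.2 q [-0.22  0.65 -0.25  1.87  0.25  0.66 -2.19]
[-12.91  33.76  -9.78] 0.288
t: 6.15
eef_pos: [0.4437, -0.1589, 0.1316]
tool_rot: [-0.0, 0.99, -0.144, -0.0]
contact_force: [0.2, -0.6, -3.1]
gripper_width: 0.21
grasp_force: 59.2
t 6.15 pos [ 0.4437 -0.1589  0.1316] yaw -0.2883 tilt [-7.e-04  6.e-04 -1.e+00] F [ 0.15 -0.63 -3.12] M [0.063 0.058 0.012] gw 0.21 gf 59.2 q [ 0.35  0.32 -0.16  2.13  0.07  0.7  -1.72]
[0.06 0.1  6.16] -0.0
top 125 [ 0.41167305 -0.14788139  0.11934997] [ 0.3891134  -0.16175718  0.11393428] [ 0.44169168 -0.13444429  0.13005051] [-0.97342798  0.22844435 -0.01584787]
scene 254 [ 0.48677882 -0.16999016  0.11863917] [ 0.39647234 -0.19265007  0.1108876 ] [ 0.54018679 -0.13773079  0.13971276] [ 0.97085104 -0.23828325 -0.02587186]
```

View pics/scene2.png

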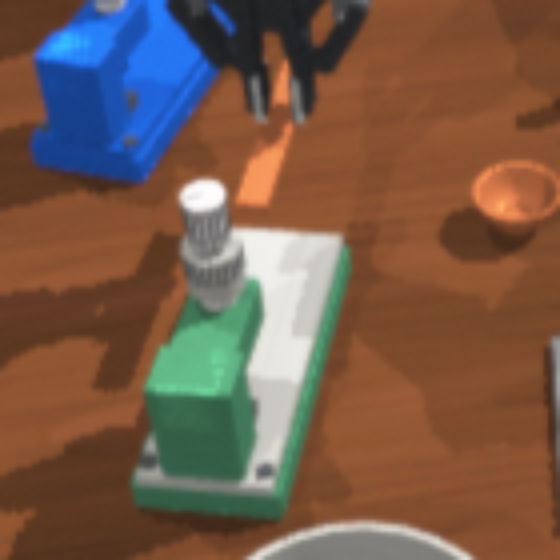

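The bar is held level and in line with the bed; in the crop its leading end is at (255,190) and the gauge knob at (203,190). I'll lower it onto the open bed.

```bash
python3 -m jog '[[0.1,0.1,2,0],[0.1,0.1,5,0],[0.1,0.1,7,0],[0.1,0.1,7.9,0],[0.1,0.1,7.9,0],[0.1,0.1,7.9,0],[0.1,0.1,7.9,0]]'; python3 go.py; python3 -m jog '[[0,0,0.05,0],[0,0,0.1,0],[0,0,0.1,0],[0,0,0.1,0]]'; python3 go.py  .527 -.1852 .051 -.288
```

```text
t: 6.83
eef_pos: [0.4456, -0.1605, 0.054]
tool_rot: [0.0, 0.99, -0.143, 0.001]
contact_force: [0.1, -0.7, -1.9]
gripper_width: 0.205
grasp_force: 59.2
t 6.83 pos [ 0.4456 -0.1605  0.054 ] yaw -0.2874 tilt [ 1.6e-03 -3.0e-04 -1.0e+00] F [ 0.09 -0.65 -1.87] M [-0.012  0.024 -0.042] gw 0.205 gf 59.2 q [ 0.33  0.46 -0.13  2.17  0.12  0.52 -1.76]
t: 7.17
eef_pos: [0.4449, -0.1609, 0.0524]
tool_rot: [0.0, 0.99, -0.144, 0.0]
contact_force: [0.8, 0.0, -1.9]
gripper_width: 0.208
grasp_force: 59.2
t 7.17 pos [ 0.4449 -0.1609  0.0524] yaw -0.2884 tilt [ 8.e-04 -2.e-04 -1.e+00] F [ 0.8   0.04 -1.86] M [-0.047  0.057 -0.014] gw 0.208 gf 59.2 q [ 0.33  0.46 -0.13  2.17  0.12  0.52 -1.76]
[ 8.57 -0.    0.15] -0.0
```

```bash
python3 -m jog '[[0,0,0.05,0],[0,0,0.1,0],[0,0,0.1,0],[0,0,0.1,0]]'; python3 go.py|cut -c1-200; python3 -m jog '[[0,0,0.05,0],[0,0,0.05,0],[0,0,0.05,0]]'; python3 go.py
python3 - <<'E'
from h import *
for n,(u0,u1,v0,v1) in dict(top=(280,370,120,260),scene=(160,300,190,330)).items():
    p,W,c=cam(n);w=W[v0:v1,u0:u1];H=cv2.cvtColor(p,cv2.COLOR_RGB2HSV)[v0:v1,u0:u1].astype(int)
    q=w[(abs(w[...,2]-.038)<.003)&(H[...,1]>130)&(H[...,0]<14)]
    b=w[(abs(w[...,2]-.03)<.003)&(H[...,1]<60)&(H[...,2]>90)]
    print(n,len(q),np.median(q,0),q.min(0),q.max(0),cv2.minAreaRect((q[:,:2]*1000).astype(np.float32)),"bed",len(b),cv2.minAreaRect((b[:,:2]*1000).astype(np.float32)))
E
```

```text
t: 7.5
eef_pos: [0.4446, -0.1607, 0.0509]
tool_rot: [-0.0, 0.99, -0.144, -0.0]
contact_force: [0.3, 0.6, -2.2]
gripper_width: 0.212
grasp_force: 59.2
t 7.5 pos [ 0.4446 -0.1607  0.0509] yaw -0.2883 tilt [-2.e-04  0.e+00 -1.e+00] F [ 0.33  0.57 -2.23] M [ 0.03   0.03  -0.006] gw 0.212 gf 59.2 q [ 0.33  0.46 -0.13  2.17  0.12  0.52 -1.76]
t: 7.75
eef_pos: [0.4446, -0.1608, 0.0505]
tool_rot: [0.0, 0.99, -0.144, -0.0]
contact_force: [0.5, 0.3, -2.3]
gripper_width: 0.202
grasp_force: 59.3
t 7.75 pos [ 0.4446 -0.1608  0.0505] yaw -0.2883 tilt [-0. -0. -1.] F [ 0.47  0.32 -2.27] M [ 0.005  0.052 -0.005] gw 0.202 gf 59.3 q [ 0.32  0.46 -0.13  2.17  0.12  0.52 -1.76]
top 88 [ 0.41096294 -0.15080103  0.0374522 ] [ 0.39040639 -0.1630394   0.03504764] [ 0.43459276 -0.13642423  0.04085698] ((412.4642028808594, -150.2390899658203), (19.851598739624023, 43.13623809814453), 73.63459777832031) bed 364 ((617.1102294921875, -197.20872497558594), (123.01805877685547, 272.466796875), 88.05245971679688)
scene 188 [ 0.47975707 -0.17020849  0.03804052] [ 0.39603598 -0.18696692  0.03516165] [ 0.53852992 -0.14229253  0.0409936 ] ((469.148681640625, -161.71682739257812), (30.551382064819336, 144.8726348876953), 74.0767593383789) bed 800 ((570.52978515625, -197.5133819580078), (80.5820541381836, 216.9213104248047), 71.99639892578125)
```

```bash
python3 -m jog '[[0.3,0,0,0],[0.9,0,0,0],[1.5,0,0,0],[2.1,0,0,0],[2.7,0,0,0],[3.3,0,0,0],[3.9,0,0,0],[4.5,0,0,0],[5.1,0,0,0],[5.7,0,0,0],[6.2,0,0,0],[6.6,0,0,0],[7,0,0,0],[7.3,0,0,0],[7.5,0,0,0],[7.5,0,0,0],[7.5,0,0,0]]'; python3 go.py .5254 -.1847 .0505 -.288
```

```text
t: 9.27
eef_pos: [0.5165, -0.182, 0.0505]
tool_rot: [-0.0, 0.99, -0.144, -0.0]
contact_force: [0.1, -0.2, -2.1]
gripper_width: 0.21
grasp_force: 59.3
t 9.27 pos [ 0.5165 -0.182   0.0505] yaw -0.2882 tilt [-0.  0. -1.] F [ 0.1  -0.21 -2.09] M [-0.02  -0.011 -0.007] gw 0.21 gf 59.3 q [ 0.33  0.55 -0.13  2.    0.12  0.6  -1.74]
[ 0.93  0.   -0.  ] -0.0
```

```bash
python3 -m jog '[[0.1,0,0.02,0],[0.2,0,0.04,0],[0.3,0,0.05,0],[0.4,0,0.05,0],[0.5,0,0.05,0],[0.5,0,0.05,0]]'; python3 go.py .5254 -.1847 .0505 -.288
```

```text
t: 9.77
eef_pos: [0.5205, -0.1833, 0.0503]
tool_rot: [0.0, 0.99, -0.144, -0.001]
contact_force: [-3.9, 1.0, 5.5]
gripper_width: 0.21
grasp_force: 60.1
t 9.77 pos [ 0.5205 -0.1833  0.0503] yaw -0.2883 tilt [-1.5e-03  2.0e-04 -1.0e+00] F [-3.9   1.    5.47] M [ 0.285  0.946 -0.001] gw 0.21 gf 60.1 q [ 0.33  0.55 -0.13  1.99  0.12  0.61 -1.74]
[ 0.5  -0.   -0.02] -0.0
```

```bash
python3 -m jog '[[0,0,-0.07,0],[0,0,-0.07,0],[0.1,0,-0.07,0],[0.2,0,-0.07,0],[0.2,0,-0.07,0],[0.2,0,-0.07,0]]'; python3 go.py .5254 -.1847 .0505 -.288
```

```text
t: 10.27
eef_pos: [0.5235, -0.1841, 0.0506]
tool_rot: [0.0, 0.99, -0.144, 0.0]
contact_force: [0.4, -0.2, -2.2]
gripper_width: 0.208
grasp_force: 59.2
t 10.27 pos [ 0.5235 -0.1841  0.0506] yaw -0.2883 tilt [ 2.e-04 -0.e+00 -1.e+00] F [ 0.37 -0.15 -2.17] M [ 0.022  0.003 -0.01 ] gw 0.208 gf 59.2 q [ 0.33  0.55 -0.13  1.98  0.12  0.61 -1.74]
[0.2  0.   0.01] -0.0
```

```bash
python3 -m jog '[[0.1,0,0,0],[0.15,0,0,0],[0.2,0,0,0],[0.2,0,0,0],[0.2,0,0,0]]'; python3 go.py .5254 -.1847 .0505 -.288;  python3 -m jog '[[0.05,0,0,0],[0.1,0,0,0],[0.1,0,0,0],[0.1,0,0,0]]'; python3 go.py .5254 -.1847 .0505 -.288
```

```text
t: 10.68
eef_pos: [0.5252, -0.1846, 0.0507]
tool_rot: [0.0, 0.99, -0.144, 0.0]
contact_force: [0.6, -0.2, -1.7]
gripper_width: 0.209
grasp_force: 59.2
t 10.68 pos [ 0.5252 -0.1846  0.0507] yaw -0.2883 tilt [ 1.e-04 -0.e+00 -1.e+00] F [ 0.58 -0.23 -1.67] M [ 0.023  0.062 -0.042] gw 0.209 gf 59.2 q [ 0.33  0.56 -0.13  1.98  0.12  0.61 -1.74]
[ 0.02 -0.    0.02] -0.0
t: 11.02
eef_pos: [0.5262, -0.1849, 0.0507]
tool_rot: [0.0, 0.99, -0.144, 0.0]
contact_force: [0.8, -0.1, -3.5]
gripper_width: 0.208
grasp_force: 59.2
t 11.02 pos [ 0.5262 -0.1849  0.0507] yaw -0.2883 tilt [ 0. -0. -1.] F [ 0.81 -0.06 -3.53] M [-0.026  0.046  0.054] gw 0.208 gf 59.2 q [ 0.33  0.56 -0.13  1.97  0.12  0.62 -1.74]
[-0.08  0.    0.02] -0.0
```

```bash
for i in 1; do python3 -m jog '[[0.05,0,0,0],[0.1,0,0,0],[0.1,0,0,0]]'; done | grep -E "eef|contact"; python3 -m jog '[[0.05,0,0,0],[0.1,0,0,0],[0.1,0,0,0]]'| grep -E "eef|contact"
```

```text
eef_pos: [0.527, -0.1852, 0.0507]
contact_force: [-1.0, -1.3, -2.1]
eef_pos: [0.5271, -0.1852, 0.0504]
contact_force: [-3.7, 1.4, -1.2]
```

```bash
python3 -m jog '[[0.05,0,0,0],[0.1,0,0,0],[0.1,0,0,0]]'| grep -E "eef|contact"
```

```text
eef_pos: [0.5272, -0.1852, 0.0503]
contact_force: [-7.2, 2.7, 2.4]
```

The bar meets the stop at about 7 N, and the TCP is where I predicted. I'll ease off, set it down and release.

```bash
python3 -m jog '[[-0.1,0,0.03,0],[-0.1,0,0.06,0],[-0.1,0,0.06,0]]'| grep -E "eef|contact"; python3 -m jog '[[0,0,0,0],[0,0,0,0],[0,0,0,0],[0,0,0,0]]' -0.3 | grep -E "eef|contact"; python3 -m jog '[[0,0,-1,0],[0,0,-4,0],[-3,0,-7,0],[-7,0,-10,0],[-7,0,-14,0],[-7,0,-17,0],[-7,0,-17,0]]'; python3 go.py
python3 - <<'E'
from h import *
for n,(u0,u1,v0,v1) in dict(top=(280,370,120,260),scene=(160,300,190,330)).items():
    p,W,c=cam(n);w=W[v0:v1,u0:u1];H=cv2.cvtColor(p,cv2.COLOR_RGB2HSV)[v0:v1,u0:u1].astype(int)
    q=w[(abs(w[...,2]-.038)<.003)&(H[...,1]>130)&(H[...,0]<14)]
    S=np.array([.599,-.2067]);d=np.array([.958,-.286]);e=np.array([.286,.958]);L=np.c_[(q[:,:2]-S)@d,(q[:,:2]-S)@e]*1000
    print(n,len(q),np.median(q,0),L.min(0),L.max(0),cv2.minAreaRect(L.astype(np.float32)))
    r=w[w[...,2]>.178];r=r[np.linalg.norm(r[:,:2]-S,axis=1)<.025];print("knob",len(r),(r.max(0)+r.min(0))/2,np.median(r,0),np.percentile(r[:,2],90))
    cv2.imwrite(f"pics/{n}3.png",cv2.resize(p[v0:v1,u0:u1],None,fx=4,fy=4)[:,:,::-1])
E
```

```text
eef_pos: [0.5271, -0.1852, 0.0503]
contact_force: [-6.3, 1.0, 4.2]
eef_pos: [0.5291, -0.1857, 0.0505]
contact_force: [-0.3, -0.3, -0.4]
t: 12.93
eef_pos: [0.4641, -0.1664, 0.2277]
tool_rot: [0.001, 0.99, -0.144, 0.006]
contact_force: [0.8, 0.2, -0.2]
gripper_width: 0.653
grasp_force: 0.0
t 12.93 pos [ 0.4641 -0.1664  0.2277] yaw -0.2884 tilt [ 0.012  -0.0035 -0.9999] F [ 0.76  0.23 -0.17] M [-0.004 -0.078  0.028] gw 0.653 gf 0.0 q [ 0.36  0.21 -0.17  2.    0.04  0.92 -1.68]
top 42 [ 0.48953772 -0.17349457  0.037246  ] [-127.53108289   -7.77571067] [-97.84292178   8.55857552] ((-113.18025207519531, 0.2693624496459961), (28.979869842529297, 15.278853416442871), 7.2416205406188965)Traceback (most recent call last):
  File "<stdin>", line 7, in <module>
    return umr_maximum(a, axis, None, out, keepdims, initial, where)
ValueError: zero-size array to reduction operation maximum which has no identity
```

```bash
python3 - <<'E'
from h import *
(u0,u1,v0,v1)=(160,300,190,330)
p,W,c=cam("scene");w=W[v0:v1,u0:u1];H=cv2.cvtColor(p,cv2.COLOR_RGB2HSV)[v0:v1,u0:u1].astype(int)
q=w[(abs(w[...,2]-.038)<.003)&(H[...,1]>130)&(H[...,0]<14)]
S=np.array([.599,-.2067]);d=np.array([.958,-.286]);e=np.array([.286,.958]);L=np.c_[(q[:,:2]-S)@d,(q[:,:2]-S)@e]*1000
print(len(q),np.median(q,0),L.min(0),L.max(0),cv2.minAreaRect(L.astype(np.float32)))
r=w[w[...,2]>.178];r=r[np.linalg.norm(r[:,:2]-S,axis=1)<.025];print("knob",len(r),(r.max(0)+r.min(0))/2,np.median(r,0),np.percentile(r[:,2],[50,75,90]))
cv2.imwrite("pics/scene3.png",cv2.resize(p[v0:v1,u0:u1],None,fx=4,fy=4)[:,:,::-1])
E
python3 go.py .600 -.2068 .24 -.288 .600 -.2068 .174 -.288
```

```text
124 [ 0.5104599  -0.17980557  0.03788475] [-128.54366974   -8.6149742 ] [ 0.19339786 10.46192692] ((-64.14754486083984, 0.9973421096801758), (128.78872680664062, 18.7579288482666), 0.37101805210113525)
knob 82 [ 0.6005252  -0.20757075  0.18179807] [ 0.60235247 -0.20751483  0.18311018] [0.18311018 0.18371583 0.18477344]
t 13.03 pos [ 0.4621 -0.1659  0.2226] yaw -0.2884 tilt [ 0.005  -0.0016 -1.    ] F [ 0.36 -0.13 -0.91] M [-0.019  0.008 -0.045] gw 0.652 gf 0.0 q [ 0.36  0.21 -0.17  2.01  0.04  0.92 -1.69]
[14.39 -0.   -1.66] -0.0
[14.36 -0.    4.94] -0.0
```

View pics/scene3.png

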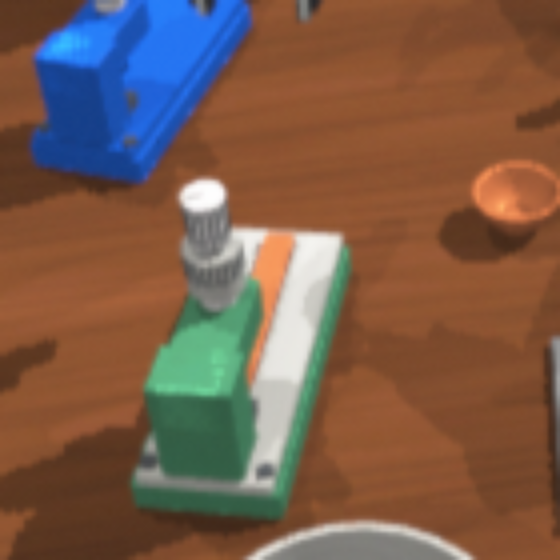

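The bar is home (trailing end about −129 mm, sideways about 0.5 mm) and straight. It shows at crop (265,300). Next I'll go above the knob and pre-wind the wrist counter-clockwise.

```bash
python3 -m jog '[[2,0,-1.8,-0.1],[5,0,-1.8,-0.25],[8,0,-1.8,-0.4],[11,0,-1.8,-0.5],[14.4,0,-1.8,-0.6],[14.4,0,-1.8,-0.75],[14.4,0,-1.8,-0.85],[14.4,0,-1.8,-1],[14.4,0,-1.8,-1.1],[14.4,0,-1.8,-1.2],[14.4,0,-1.8,-1.3],[14.4,0,-1.8,-1.4],[14.4,0,-1.8,-1.5],[14.4,0,-1.8,-1.6],[14.4,0,-1.8,-1.7],[14.4,0,-1.8,-1.8],[14.4,0,-1.8,-1.9],[14.4,0,-1.8,-2],[14.4,0,-1.8,-2],[14.4,0,-1.8,-2]]'; python3 go.py  .600 -.207 .24 -.288
```

```text
t: 14.7
eef_pos: [0.5985, -0.2065, 0.2369]
tool_rot: [-0.001, 0.657, 0.754, -0.0]
contact_force: [-0.9, 0.1, -0.1]
gripper_width: 0.649
grasp_force: 0.0
t 14.7 pos [ 0.5985 -0.2065  0.2369] yaw 1.7088 tilt [-0.0018  0.0011 -1.    ] F [-0.9   0.06 -0.07] M [-0.008  0.001 -0.001] gw 0.649 gf 0.0 q [ 0.62  0.47 -0.53  1.64  0.26  1.1   0.16]
[-0.07  0.14 -0.31] 1.997
```

```bash
python3 -m jog '[[0,0,0,-0.12],[0,0,0,-0.24],[0,0,0,-0.36],[0,0,0,-0.48],[0,0,0,-0.6],[0,0,0,-0.72],[0,0,0,-0.84],[0,0,0,-0.96],[0,0,0,-1.08],[0,0,0,-1.2],[0,0,0,-1.3],[0,0,0,-1.4],[0,0,0,-1.4],[0,0,0,-1.4]]'; python3 go.py  .5992 -.2067 .174 2.9
```

```text
t: 15.87
eef_pos: [0.5988, -0.2065, 0.2375]
tool_rot: [-0.0, 0.017, 1.0, 0.0]
contact_force: [-0.6, 0.0, 0.7]
gripper_width: 0.649
grasp_force: 0.0
t 15.87 pos [ 0.5988 -0.2065  0.2375] yaw 3.1069 tilt [-8.e-04  6.e-04 -1.e+00] F [-0.64  0.01  0.73] M [ 0.005 -0.012 -0.02 ] gw 0.649 gf 0.0 q [ 0.82  0.55 -0.83  1.63  0.43  1.16  1.42]
[-0.05 -0.02  6.35] 0.207
```

```bash
python3 -m jog '[[0,0,1.5,0],[0,0,3,0],[0,0,4.5,0],[0,0,5.8,0],[0,0,6.3,0],[0,0,6.3,0],[0,0,6.3,0],[0,0,6.3,0]]'; python3 go.py | cut -c1-230;python3 -m jog '[[0,0,0,0],[0,0,0,0],[0,0,0,0],[0,0,0,0],[0,0,0,0],[0,0,0,0],[0,0,0,0],[0,0,0,0]]' 1 25; python3 go.py
```

```text
t: 16.53
eef_pos: [0.5996, -0.2064, 0.1758]
tool_rot: [0.001, 0.015, 1.0, -0.0]
contact_force: [-0.3, 0.8, 0.8]
gripper_width: 0.653
grasp_force: 0.0
t 16.53 pos [ 0.5996 -0.2064  0.1758] yaw 3.1116 tilt [ 1.2e-03 -1.0e-04 -1.0e+00] F [-0.31  0.76  0.83] M [-0.021 -0.069 -0.013] gw 0.653 gf 0.0 q [ 0.79  0.61 -0.79  1.69  0.49  1.05  1.38]
t: 17.2
eef_pos: [0.5994, -0.2075, 0.176]
tool_rot: [0.001, 0.015, 1.0, -0.001]
contact_force: [-0.9, -3.0, 6.1]
gripper_width: 0.274
grasp_force: 26.2
t 17.2 pos [ 0.5994 -0.2075  0.176 ] yaw 3.1109 tilt [ 0.0013 -0.0015 -1.    ] F [-0.95 -3.02  6.11] M [-0.692  0.224  0.026] gw 0.274 gf 26.2 q [ 0.79  0.61 -0.79  1.69  0.49  1.05  1.38]
```

```bash
python3 -m jog '[[0,-0.08,-0.1,0],[0,-0.08,-0.1,0],[0,-0.08,-0.1,0]]'; python3 go.py
```

```text
t: 17.45
eef_pos: [0.5992, -0.2076, 0.1761]
tool_rot: [0.0, 0.015, 1.0, -0.0]
contact_force: [1.7, -2.7, 0.7]
gripper_width: 0.27
grasp_force: 25.8
t 17.45 pos [ 0.5992 -0.2076  0.1761] yaw 3.1115 tilt [ 5.e-04 -2.e-04 -1.e+00] F [ 1.7  -2.72  0.74] M [-0.586 -0.243 -0.038] gw 0.27 gf 25.8 q [ 0.79  0.61 -0.79  1.69  0.49  1.05  1.38]
```

```bash
python3 -m jog '[[0,-0.03,0.015,0.05],[0,-0.05,0.03,0.1],[0,-0.05,0.045,0.15],[0,-0.05,0.06,0.2],[0,-0.05,0.075,0.25],[0,-0.05,0.09,0.3],[0,-0.05,0.09,0.3]]'; python3 go.py
```

```text
t: 18.03
eef_pos: [0.5992, -0.2076, 0.1752]
tool_rot: [0.0, 0.165, 0.986, 0.0]
contact_force: [2.8, -1.5, 1.0]
gripper_width: 0.271
grasp_force: 25.8
t 18.03 pos [ 0.5992 -0.2076  0.1752] yaw 2.8103 tilt [ 5.e-04  0.e+00 -1.e+00] F [ 2.8  -1.47  1.04] M [-0.294 -0.375  0.012] gw 0.271 gf 25.8 q [ 0.75  0.59 -0.73  1.69  0.45  1.03  1.12]
```

```bash
python3 -m jog '[[0,0,0.018,0.06],[0,0,0.036,0.12],[0,0,0.054,0.18],[0,0,0.072,0.24],[0,0,0.09,0.3],[0,0,0.108,0.36],[0,0,0.126,0.42],[0,0,0.144,0.48],[0,0,0.162,0.54],[0,0,0.18,0.6],[0,0,0.18,0.6]]'; python3 go.py
```

```text
t: 18.95
eef_pos: [0.5993, -0.2075, 0.1734]
tool_rot: [0.0, 0.448, 0.894, 0.0]
contact_force: [2.0, -1.2, -0.3]
gripper_width: 0.274
grasp_force: 25.7
t 18.95 pos [ 0.5993 -0.2075  0.1734] yaw 2.2115 tilt [ 7.e-04  1.e-04 -1.e+00] F [ 2.   -1.24 -0.28] M [-0.285 -0.551 -0.062] gw 0.274 gf 25.7 q [ 0.66  0.56 -0.59  1.7   0.36  1.    0.58]
```

```bash
python3 -m jog '[[0,0,0.018,0.06],[0,0,0.036,0.12],[0,0,0.054,0.18],[0,0,0.06,0.2],[0,0,0.06,0.2]]'>/dev/null; python3 go.py;python3 -m jog '[[0,0,0.018,0.06],[0,0,0.036,0.12],[0,0,0.054,0.18],[0,0,0.06,0.2],[0,0,0.06,0.2]]'>/dev/null; python3 go.py
```

```text
t 19.37 pos [ 0.5994 -0.2075  0.1729] yaw 2.0141 tilt [ 8.e-04  2.e-04 -1.e+00] F [ 2.48 -1.29 -0.38] M [-0.268 -0.672 -0.099] gw 0.27 gf 25.7 q [ 0.63  0.55 -0.55  1.7   0.33  0.99  0.41]
t 19.78 pos [ 0.5994 -0.2075  0.1723] yaw 1.8141 tilt [ 8.e-04  1.e-04 -1.e+00] F [ 3.18 -1.57 -0.43] M [-0.278 -0.865  0.002] gw 0.271 gf 25.7 q [ 0.6   0.54 -0.5   1.7   0.3   0.98  0.23]
```

```bash
python3 -m jog '[[-0.03,0.05,0.018,0.06],[-0.03,0.05,0.036,0.12],[-0.03,0.05,0.054,0.18],[-0.03,0.05,0.06,0.2],[-0.03,0.05,0.06,0.2]]'>/dev/null; python3 go.py;python3 -m jog '[[0,0,0.018,0.06],[0,0,0.036,0.12],[0,0,0.054,0.18],[0,0,0.06,0.2],[0,0,0.06,0.2]]'>/dev/null; python3 go.py
```

```text
t 20.2 pos [ 0.5997 -0.2077  0.1721] yaw 1.6141 tilt [ 4.e-04 -1.e-04 -1.e+00] F [ 0.71 -0.06  4.27] M [-0.103 -0.273  0.022] gw 0.273 gf 26.1 q [ 0.57  0.53 -0.46  1.7   0.27  0.97  0.05]
t 20.62 pos [ 0.5998 -0.2078  0.172 ] yaw 1.4138 tilt [ 7.e-04 -3.e-04 -1.e+00] F [-0.19  0.56  6.51] M [-0.064 -0.003 -0.001] gw 0.27 gf 26.5 q [ 0.53  0.52 -0.41  1.71  0.25  0.96 -0.12]
```

```bash
python3 -m jog '[[0,0,-0.06,0],[0,0,-0.12,0],[0,0,-0.12,0]]'>/dev/null; python3 go.py;python3 -m jog '[[0,0,0,0.06],[0,0,0,0.12],[0,0,0,0.18],[0,0,0,0.24],[0,0,0,0.3],[0,0,0,0.3]]'>/dev/null; python3 go.py
```

```text
t 20.87 pos [ 0.5997 -0.2077  0.1721] yaw 1.4136 tilt [ 3.e-04  4.e-04 -1.e+00] F [1.26 0.01 1.85] M [-0.094 -0.538  0.03 ] gw 0.268 gf 25.9 q [ 0.54  0.52 -0.41  1.71  0.24  0.96 -0.12]
t 21.37 pos [ 0.5997 -0.2078  0.1721] yaw 1.111 tilt [ 2.e-04 -0.e+00 -1.e+00] F [ 2.03 -0.8   1.87] M [-0.152 -0.602  0.014] gw 0.275 gf 25.9 q [ 0.49  0.51 -0.34  1.71  0.2   0.95 -0.39]
```

```bash
python3 -m jog '[[0,0,0,0.06],[0,0,0,0.12],[0,0,0,0.18],[0,0,0,0.24],[0,0,0,0.3],[0,0,0,0.36],[0,0,0,0.42],[0,0,0,0.48],[0,0,0,0.54],[0,0,0,0.6],[0,0,0,0.66],[0,0,0,0.72],[0,0,0,0.78],[0,0,0,0.84],[0,0,0,0.84]]'>/dev/null; python3 go.py
```

```text
t 22.62 pos [ 0.5996 -0.2081  0.1721] yaw 0.2721 tilt [ 1.e-04 -3.e-04 -1.e+00] F [ 2.08 -1.15  1.44] M [-0.228 -0.553  0.011] gw 0.272 gf 25.9 q [ 0.35  0.49 -0.15  1.72  0.09  0.93 -1.14]
```

z stays constant while turning, so the ratchet is slipping, by about 1.5 rad so far. I'll release and retreat.

```bash
python3 -m jog '[[0,0,0,0],[0,0,0,0],[0,0,0,0],[0,0,0,0],[0,0,0,0]]' -0.2|grep -E "force|width"; python3 -m jog '[[0,0,-1,0],[0,0,-3,0],[0,0,-6,0],[0,0,-9,0],[-4,0,-12,0],[-8,0,-12,0],[-12,0,-12,0],[-16,0,-12,0],[-16,0,-12,0],[-16,0,-12,0]]'; python3 - <<'E'
from h import *
S=np.array([.599,-.2067]);d=np.array([.958,-.286]);e=np.array([.286,.958])
u0,u1,v0,v1=160,300,190,330
p,W,c=cam("scene");w=W[v0:v1,u0:u1];H=cv2.cvtColor(p,cv2.COLOR_RGB2HSV)[v0:v1,u0:u1].astype(int)
q=w[(abs(w[...,2]-.038)<.003)&(H[...,1]>130)&(H[...,0]<14)];L=np.c_[(q[:,:2]-S)@d,(q[:,:2]-S)@e]*1000
print(len(q),np.median(q,0),L.min(0),L.max(0),cv2.minAreaRect(L.astype(np.float32)))
r=w[(w[...,2]>.172)&(w[...,2]<.2)];r=r[np.linalg.norm(r[:,:2]-S,axis=1)<.02];print("knob",len(r),np.percentile(r[:,2],[50,75,90]))
cv2.imwrite("pics/scene4.png",cv2.resize(p[v0:v1,u0:u1],None,fx=4,fy=4)[:,:,::-1])
E
```

```text
contact_force: [-0.5, -0.1, -0.9]
gripper_width: 0.6
grasp_force: 0.0
t: 23.87
eef_pos: [0.4431, -0.2523, 0.2934]
tool_rot: [0.001, 0.991, 0.134, 0.0]
contact_force: [-0.4, 0.5, 0.6]
gripper_width: 0.6
grasp_force: 0.0
127 [ 0.51081769 -0.17981441  0.03771987] [-126.05642474   -9.72161285] [ 0.44445179 10.70563921] ((-62.770267486572266, 1.1804475784301758), (126.80193328857422, 19.2196102142334), 1.4063752889633179)
knob 88 [0.17921981 0.1797619  0.18034347]
```

View pics/scene4.png

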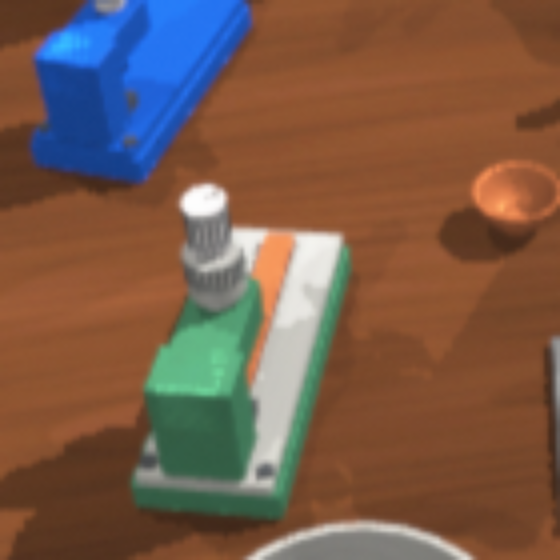

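The bar is unmoved and straight at crop (265,300). The knob top, crop (205,195), is 3.9 mm lower, so the tip is at the bar's top. Total turn was 2.84 rad, of which about 1.3 rad was drive, so slip is about 1.5 rad. The tool is clear.

```bash
python3 -c "
from station import bot
print(bot.hand_in())"
```

```text
the job is handed in; nothing more can be done
None
```

I handed the job in at about 24 s: the bar is home against the stop and lightly clamped, with the ratchet slipped an estimated 1.5 rad (about a quarter turn); the verdict was not shown.

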